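# Sort ring-wax blanks on the roll chute

## Robot

A 6-joint arm with a two-finger parallel gripper is mounted at the origin on the work surface. World frame = base frame: x ahead of the robot, y to its left, z up, the work surface at z = 0. Lengths are in m, angles in rad, forces in N, time in s.
With the tool pointing down it reaches from about 0.275 to 0.75 m from the base axis. Payload 10.2 kg.
Tool frame: the origin (TCP) lies between the finger pads; the fingertips stand 22 mm ahead of it and the grasp point (between the pads) lies 3 mm ahead of it (manip.finger_overhang is the distance from the TCP to the fingertips, in m); z points along the fingers, y is the direction in which the jaws open and shut (so a half turn about z gives the same grasp; the last joint's range is limited). The gripper opens to 85 mm and grips with 20 to 120 N. Pads are 22 mm wide; open, the fingers measure 114 mm over their backs; the gripper's body (76 mm by 85 mm) begins 54 mm behind the grasp point. The pads swing forward as they close: fully open they stand 13 mm farther back than shut.
Start: joints at [0.972, 0.313, 1.498, -0, 1.331, -0.223], TCP at [0.193, 0.488, 0.253] pointing down, gripper open.
Joint ranges: [-2.94, 2.94], [-0.97, 2.17], [0.19, 2.56], [-1.23, 4.37], [0.02, 3.11], [-2.88, 2.88]. Speed limits (rad/s): [2.39, 2.39, 3.01, 3.14, 3.14, 3.14].

## Interface

Orientations are given as a rotation vector (axis times angle).
In Python, from station import readout, grab_frame, camera_model, ticket, nets, manip gives the robot as it stands.
- The arm moves only by the tool send_rows, never from a script. Its argument "deltas" is a list of rows, each an object with "claw": the opening, from 0 (shut) to 1 (fully open); "delta_pos": the shift along the world's x, y, z in m, a list of three; "rot": the turn, a rotation vector about the world's x, y, z in rad, a list of three. A call has 1 to 5 rows; each row is the pose to reach, as a shift and turn from the pose measured when the call began; what a row does not reach only later rows make up. A row lasts 1/10 s, in which the tool goes at most 50 mm and 8.59 degrees, less where a joint would pass 70% of its speed; a pose out of reach is approached as far as the arm can. A call with a gripper value outside its range is refused whole. The fingers move at their own pace and stop on an object; "force" is the grip in N (left out, the last holds). Time passes only in rows, so rows that repeat a pose let the fingers close. It gives the time, the measured TCP pose, the force and the opening at its end, in the units of the state.
- readout.get_state(): the state, without advancing time (a new reading comes with each control period).
- grab_frame(name): name is "scene" or "top"; returns (picture, depth): 420x560x3 uint8, red, green, blue; 420x560 float32, m along the optical axis (not along the pixel's ray), 0 where there is no reading.
- camera_model(name): a dict with "fx", "fy", "cx", "cy" (pixels), "R" (3x3) and "t" (3): a world point X has camera coordinates R X + t. Camera axes: x right, y down, z forward; pixel columns grow to the right and rows downward; lengths in m; the calibration is good to about 2 mm. A picture is of the moment at which its call begins. camera_model takes no time and is no camera call.
- ticket.finish_job(): hands the job in, once; it reports no verdict.
Trained networks look in the newest picture that a camera, given by its name, has taken for a name from the list of things; names that differ only in an ending like _2 or _b are one class to them, and where a whole thing is asked for, a point or a joint stands for the part that bears it (a point fixed in the world has none). Each returns a list of dicts, best first, with "p" (0 to 1); they miss things now and then, are a little off and sometimes report something else, mostly with a low value. They report only what shows in the picture. A call takes as long as a camera call. They do not tell look-alikes from the thing itself.
- nets.cut_out(camera, label): "region" (420x560 bool, what is visible of it) and "rect" ([centre column, centre row, width, height] in pixels, round what is visible of it).
The state is a dict: "time_s": time; "qpos": joint angles; "qd": joint speeds; "joint_torque": joint torques, N m; "tcp_pos": TCP position; "orientation": TCP orientation; "contact_force": force on the tool from outside, world axes, zero at the start; "ft_torque": the same for the moment, N m; "width": finger opening in m.
Only numpy, scipy, OpenCV 4.12 (cv2) and the standard library are available. Lean on these libraries where they do the work, as an engineer would, in place of code of your own. Each camera call takes 0.05 s, during which the arm holds its last target. There are 200 camera calls.

## Task

Four green wax ring blanks wait in the bays of the polished ledge at the head of the chute; some are round, some have a flat that you cannot see from above. Without lifting them, press lightly on each from above and draw it over the edge on to the cork ramp: let the round ones roll down into the trough at the foot, and push or draw those that do not roll sideways off the ramp into the yellow tray beside it. The wax is brittle, so be gentle; leave the hammer, the ball and the jar where they are, and put nothing in the black tray.

Things in the scene. Friction and masses are not known exactly. Their poses are not given: they have to be found in the camera images.
- chute: wooden sorting chute fixed to the bench, 246 mm wide: ledge with four bays at its head, cork ramp, trough at its foot. Origin: at bench level under the middle of the ledge's edge; x points down the ramp, y along the ledge, z up
- bay_row (a point): point on the polished steel ledge (level, 60 mm above the bench), middle of the row of bays, at chute x = -18 mm. The ledge runs from x = -34 mm (fence, 18 mm high above the ledge, 6 mm thick) to its edge at x = 0. Bays are centred at y = -87, -29, +29, +87 mm, parted by blocks 18 mm wide, 21 mm high above the ledge, ending at x = -18 mm; end blocks alike, 8 mm wide
- ledge_edge (a point): middle of the ledge's edge, 60 mm above the bench. A blank has no room for a finger behind or beside it: press on its top and draw it to +x. A flat one slides with the finger; a round one rolls under it and moves half as far, so it may need several strokes. Past the edge it tips on to the ramp
- ramp_mid (a point): middle of the cork ramp, on its surface. It falls 13 degrees from z = 60 mm at x = 0 to z = 30 mm at x = 130 mm. A round blank rolls down in under 2 s, a flat one stays where it is let go. Shoved at one end it tends to swing downhill; pressed on top it follows the finger (fingers grip wax better than cork does). Sides open from x = 0 to 65 mm, rails below that
- trough_mid (a point): middle of the trough's grey floor (8 mm above the bench), at chute x = 160 mm; the trough spans x = 130 to 189 mm, full width; its far wall is 55 mm high. Round blanks end here
- yellow_tray: yellow plastic tray, 110 mm (its x) by 120 mm (its y), fixed to the bench close beside the open upper part of the chute, on its left or its right; walls 4 mm thick and 40 mm high, floor 5 mm above the bench. Origin: centre of its underside; axes parallel to the chute's. The blanks that do not roll belong in it
- black_tray: black plastic tray, 110 mm (its x) by 120 mm (its y), fixed to the bench close beside the open upper part of the chute, on its left or its right; walls 4 mm thick and 40 mm high, floor 5 mm above the bench. Origin: centre of its underside; axes parallel to the chute's. It stays empty
- blank_1_mid (a point): green hard-wax blank no. 1, a bored tube 36 mm long (along chute y at the start) and 23 mm high; this point is its centre, 11.5 mm above what it lies on. Either round (23 mm diameter) or D-shaped (28 mm round back, 21 mm wide flat lying down): its kind is not known beforehand, nor how many there are of each. 15 to 31 g. Wax slides easily on the ledge, fingertips grip it better. It turns as it rolls
- blank_2_mid (a point): green hard-wax blank no. 2, a bored tube 36 mm long (along chute y at the start) and 23 mm high; this point is its centre, 11.5 mm above what it lies on. Either round (23 mm diameter) or D-shaped (28 mm round back, 21 mm wide flat lying down): its kind is not known beforehand, nor how many there are of each. 15 to 31 g. Wax slides easily on the ledge, fingertips grip it better. It turns as it rolls
- blank_3_mid (a point): green hard-wax blank no. 3, a bored tube 36 mm long (along chute y at the start) and 23 mm high; this point is its centre, 11.5 mm above what it lies on. Either round (23 mm diameter) or D-shaped (28 mm round back, 21 mm wide flat lying down): its kind is not known beforehand, nor how many there are of each. 15 to 31 g. Wax slides easily on the ledge, fingertips grip it better. It turns as it rolls
- blank_4_mid (a point): green hard-wax blank no. 4, a bored tube 36 mm long (along chute y at the start) and 23 mm high; this point is its centre, 11.5 mm above what it lies on. Either round (23 mm diameter) or D-shaped (28 mm round back, 21 mm wide flat lying down): its kind is not known beforehand, nor how many there are of each. 15 to 31 g. Wax slides easily on the ledge, fingertips grip it better. It turns as it rolls
- hammer_grip (a point): hammer with a wooden handle, lying on the bench beyond the chute; bystander; point in the middle of its handle
- pumice_ball_center (a point): pale pumice ball, 64 mm in diameter, on the bench to the left; bystander; its centre
- wax_jar_mid (a point): amber jar with a white cap, 60 mm in diameter and 85 mm high, standing on the bench to the right; bystander; its centre
Things that resemble listed ones, but are neither listed nor needed, are in the scene too. What is shaped like the part that bears blank_2_mid but pink or white is not meant. What is shaped like the part that bears blank_4_mid but purple is not meant.

How it is judged:
At the end, for the whole second after the job is handed in: the round blanks lie in the trough at the foot of the chute and the flat-sided blanks lie in the yellow tray (centre inside its walls, less than 50 mm above the bench), all at rest (under 20 mm/s) (x of blank_1_mid in the frame of chute between 0.13 and 0.19 m and y of blank_1_mid in the frame of chute between -0.12 and 0.12 m and z of blank_1_mid in the frame of chute between 0 and 0.05 m and x of blank_4_mid in the frame of chute between 0.13 and 0.19 m and y of blank_4_mid in the frame of chute between -0.12 and 0.12 m and z of blank_4_mid in the frame of chute between 0 and 0.05 m and x of blank_2_mid in the frame of yellow_tray between -0.051 and 0.051 m and y of blank_2_mid in the frame of yellow_tray between -0.056 and 0.056 m and z of blank_2_mid in the frame of yellow_tray between 0 and 0.05 m and x of blank_3_mid in the frame of yellow_tray between -0.051 and 0.051 m and y of blank_3_mid in the frame of yellow_tray between -0.056 and 0.056 m and z of blank_3_mid in the frame of yellow_tray between 0 and 0.05 m and linear speed of each of blank_1, blank_2, blank_3, blank_4 below 0.02 m/s); the robot touches nothing.
It fails at once if a blank is lifted clear of the chute (its centre more than 105 mm above the bench) (height (world z) of any of blank_1_mid, blank_2_mid, blank_3_mid, blank_4_mid above 0.105 m).
It fails at once if the brittle wax is pressed with more than 60 N (contact force between the fingers and blank_1 above 60 N or contact force between the fingers and blank_2 above 60 N or contact force between the fingers and blank_3 above 60 N or contact force between the fingers and blank_4 above 60 N).
It fails at once if the hammer, the ball or the jar is disturbed (moved more than 20 mm) (distance of any of hammer_grip, pumice_ball_center, wax_jar_mid from where it was at the start of the episode above 0.02 m).
It also fails if it takes over 66 s, if anything falls off the work surface, if the arm or the gripper's body presses on something with over 40 N, if the wrist force passes 120 N, or if a joint passes its speed limit or range.

## Working session

There is one attempt and no reset: what is moved stays moved. The work goes in short steps, Python scripts to look and compute and a tool call to move; the robot and the scene stay as the last step left them, time stands still between calls to the robot, and variables do not carry over. Pictures are saved under pics/ and viewed, about 8 in all and at most 12, crops included, and the job is handed in when it is done.

Besides the shell and the picture viewer there is one more tool, called after "Request:" by a JSON object that holds its "name" and its "arguments". send_rows: Moves the arm, as the interface text tells. Its arguments: {"type":"object","properties":{"deltas":{"type":"array"},"force":{"type":"number"}},"required":["deltas"]}

```bash
mkdir -p pics; ls
cat > h.py <<'E'
import numpy as np, cv2
from station import readout, grab_frame, camera_model, ticket, nets, manip
def world(cam,depth):
    m=camera_model(cam);v,u=np.indices(depth.shape)
    P=np.stack([(u-m['cx'])/m['fx']*depth,(v-m['cy'])/m['fy']*depth,depth],-1)
    return (P-np.array(m['t']))@np.array(m['R'])
def snap(cam,name=None):
    im,d=grab_frame(cam)
    if name: cv2.imwrite('pics/'+name,im[:,:,::-1])
    return im,d
E
python3 - <<'E'
from h import *
s=readout.get_state();print({k:np.round(v,3) for k,v in s.items()})
for c in('top','scene'):
    im,d=snap(c,c+'0.png');W=world(c,d)
    for l in('blank_1_mid','yellow_tray','black_tray','chute'):
        for r in nets.cut_out(c,l)[:6]:
            k=r['region']&(d>0);print(c,l,round(r['p'],2),np.round(r['rect']),np.round(np.median(W[k],0),3),np.round(np.percentile(W[k],[1,99],axis=0),3).tolist(),im[k].mean(0).round())
E
```

```text
pics
{'time_s': np.float64(0.0), 'qpos': array([ 0.972,  0.313,  1.498, -0.   ,  1.331, -0.223]), 'qd': array([ 0.001,  0.002,  0.   , -0.   ,  0.001,  0.001]), 'joint_torque': array([-1.0000e-03, -4.1227e+01, -2.5974e+01, -0.0000e+00,  4.0000e-03,
       -0.0000e+00]), 'tcp_pos': array([0.193, 0.488, 0.253]), 'orientation': array([-5.870e-01, -3.086e+00,  2.000e-03]), 'contact_force': array([ 0.035, -0.372,  0.299]), 'ft_torque': array([ 0.02 ,  0.013, -0.003]), 'width': np.float64(0.086)}
top blank_1_mid 0.43 [336. 280.  14.  14.] [ 0.463 -0.148  0.08 ] [[0.452, -0.165, 0.06], [0.474, -0.129, 0.086]] [13. 86. 41.]
top yellow_tray 0.61 [228. 261.  54.  49.] [0.505 0.128 0.005] [[0.447, 0.066, -0.002], [0.556, 0.185, 0.043]] [181. 154.   2.]
top yellow_tray 0.51 [451. 218.  31.  24.] [ 0.62 -0.44  0.08] [[0.599, -0.472, 0.006], [0.651, -0.42, 0.089]] [158. 135. 111.]
top black_tray 0.77 [377. 270.  48.  50.] [ 0.5   -0.256  0.005] [[0.442, -0.311, -0.002], [0.552, -0.191, 0.043]] [31. 29. 30.]
top chute 0.85 [304. 243. 102.  98.] [ 0.563 -0.064  0.043] [[0.441, -0.184, 0.003], [0.674, 0.058, 0.081]] [140. 108.  76.]
scene blank_1_mid 0.7 [275. 191. 114. 106.] [ 0.575 -0.055  0.044] [[0.446, -0.188, 0.001], [0.68, 0.06, 0.082]] [121.  93.  70.]
scene blank_1_mid 0.68 [285. 148.  11.  11.] [ 0.47  -0.146  0.08 ] [[0.448, -0.177, 0.063], [0.477, -0.129, 0.085]] [38. 64. 38.]
scene yellow_tray 0.5 [275. 192. 114. 105.] [ 0.574 -0.054  0.045] [[0.446, -0.186, 0.004], [0.68, 0.059, 0.082]] [122.  94.  70.]
scene black_tray 0.66 [257. 140.  43.  33.] [ 0.494 -0.281  0.009] [[0.446, -0.313, 0.002], [0.555, -0.217, 0.044]] [29. 25. 23.]
scene chute 0.96 [274. 194. 114. 110.] [ 0.574 -0.055  0.044] [[0.445, -0.187, 0.002], [0.68, 0.06, 0.082]] [121.  93.  70.]
```

View images.

Run:
```python
from h import *
im,d=snap('top');W=world('top',d)
im2,d2=snap('scene')
hsv=cv2.cvtColor(im,cv2.COLOR_RGB2HSV)
g=((hsv[...,0]>45)&(hsv[...,0]<85)&(hsv[...,1]>120)).astype('uint8')
n,L,st,ce=cv2.connectedComponentsWithStats(g)
for i in range(1,n):
    if st[i,4]>30:
        P=W[(L==i)&(d>0)];print(st[i],np.round(P.mean(0),3),np.round(np.percentile(P,[2,98],axis=0),3).tolist())
# chute yaw: footprint above bench
r=nets.cut_out('scene','chute')[0]
W2=world('scene',d2)
rt=max(nets.cut_out('top','chute'),key=lambda r:r['p'])
P=W[rt['region']&(d>0)];P=P[P[:,2]>.015]
print(cv2.minAreaRect((P[:,:2]*1000).astype(np.float32)))
# ramp gradient
Q=P[(P[:,0]>.49)&(P[:,0]<.57)&(abs(P[:,1]+.06)<.09)]
c=np.linalg.lstsq(np.c_[Q[:,:2],np.ones(len(Q))],Q[:,2],rcond=None)[0];print('grad',c,np.arctan2(c[1],c[0])-np.pi)
for n in('yellow_tray','black_tray'):
    r=nets.cut_out('top',n)[0];P=W[r['region']&(d>0)]
    print(n,cv2.minAreaRect((P[:,:2]*1000).astype(np.float32)))
a=cv2.resize(im[180:320,190:410],(800,509),interpolation=cv2.INTER_CUBIC)
cv2.imwrite('pics/a.png',a[:,:,::-1])
b=cv2.resize(im2[110:270,190:400],(780,594),interpolation=cv2.INTER_CUBIC)
cv2.imwrite('pics/b.png',b[:,:,::-1])
```

```text
[ 469  167   42   50 1310] [ 0.707 -0.556  0.034] [[0.651, -0.603, 0.004], [0.768, -0.515, 0.044]]
[259 269  14  11 149] [0.466 0.027 0.079] [[0.454, 0.01, 0.072], [0.479, 0.042, 0.085]]
[283 271  14  11 152] [ 0.463 -0.032  0.079] [[0.451, -0.048, 0.071], [0.476, -0.016, 0.085]]
[306 273  15   8 115] [ 0.463 -0.09   0.08 ] [[0.455, -0.107, 0.067], [0.472, -0.074, 0.086]]
[329 273  15   9 130] [ 0.463 -0.146  0.08 ] [[0.454, -0.163, 0.071], [0.474, -0.129, 0.087]]
((559.9056396484375, -66.23031616210938), (252.48959350585938, 237.2102813720703), 89.13727569580078)
grad [-0.2282604   0.00538316  0.16947265] -0.0235790522009669
yellow_tray ((506.2291564941406, 126.1104965209961), (120.99420928955078, 119.19425201416016), 89.48619079589844)
black_tray ((502.0576171875, -247.89315795898438), (127.36256408691406, 120.36217498779297), 88.56649780273438)
```

View pics/a.png

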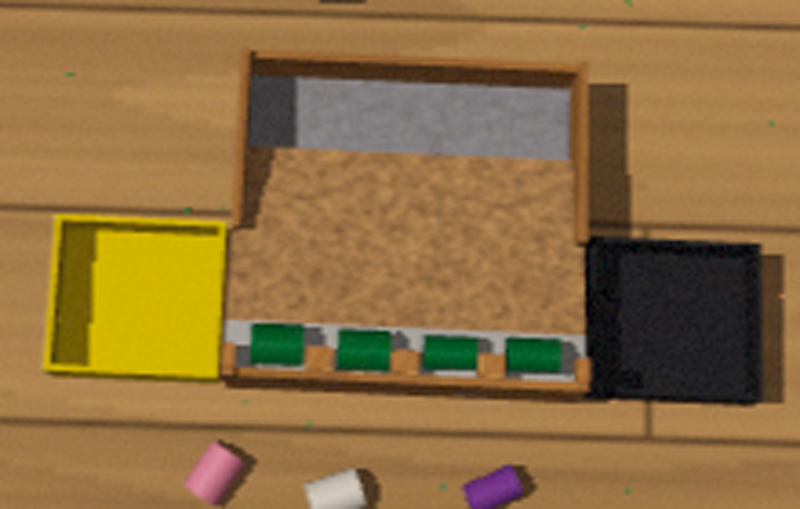

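View pics/scene0.png

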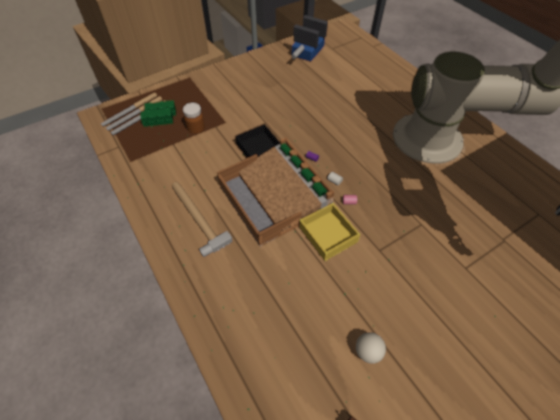

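Request:
{"name": "send_rows", "arguments": {"deltas": [{"claw":0,"delta_pos":[0.025,-0.042,0],"rot":[0,0,0.12]},{"claw":0,"delta_pos":[0.05,-0.084,0],"rot":[0,0,0.24]},{"claw":0,"delta_pos":[0.075,-0.126,0],"rot":[0,0,0.356]},{"claw":0,"delta_pos":[0.1,-0.168,0],"rot":[0,0,0.356]},{"claw":0,"delta_pos":[0.125,-0.21,0],"rot":[0,0,0.356]}], "force": 40}}

```text
time_s: 1.3
tcp_pos: [0.3182, 0.2766, 0.2535]
orientation: [0.03, 3.141, 0.0]
contact_force: [1.3, 1.6, 1.0]
width: 0.0124
```

Request:
{"name": "send_rows", "arguments": {"deltas": [{"claw":0,"delta_pos":[0.025,-0.045,0],"rot":[0,0,0]},{"claw":0,"delta_pos":[0.05,-0.09,-0.01],"rot":[0,0,0]},{"claw":0,"delta_pos":[0.075,-0.13,-0.02],"rot":[0,0,0]},{"claw":0,"delta_pos":[0.1,-0.17,-0.04],"rot":[0,0,0]},{"claw":0,"delta_pos":[0.12,-0.21,-0.06],"rot":[0,0,0]}]}}

```text
time_s: 1.8
tcp_pos: [0.4377, 0.0679, 0.1949]
orientation: [0.031, 3.139, 0.0]
contact_force: [1.2, 1.3, -0.2]
width: 0.0001
```

Request:
{"name": "send_rows", "arguments": {"deltas": [{"claw":0,"delta_pos":[0.012,-0.02,-0.03],"rot":[0,0,0]},{"claw":0,"delta_pos":[0.024,-0.041,-0.06],"rot":[0,0,0]},{"claw":0,"delta_pos":[0.024,-0.041,-0.08],"rot":[0,0,0]},{"claw":0,"delta_pos":[0.024,-0.041,-0.084],"rot":[0,0,0]},{"claw":0,"delta_pos":[0.024,-0.041,-0.084],"rot":[0,0,0]}]}}

```text
time_s: 2.3
tcp_pos: [0.4616, 0.0271, 0.111]
orientation: [0.03, 3.14, 0.001]
contact_force: [-0.1, -0.7, 0.1]
width: -0.0
```

Request:
{"name": "send_rows", "arguments": {"deltas": [{"claw":0,"delta_pos":[0,0,-0.001],"rot":[0,0,0]},{"claw":0,"delta_pos":[0,0,-0.002],"rot":[0,0,0]},{"claw":0,"delta_pos":[0,0,-0.003],"rot":[0,0,0]},{"claw":0,"delta_pos":[0,0,-0.004],"rot":[0,0,0]},{"claw":0,"delta_pos":[0,0,-0.005],"rot":[0,0,0]}]}}

```text
time_s: 2.8
tcp_pos: [0.4616, 0.0272, 0.1061]
orientation: [0.03, 3.139, 0.0]
contact_force: [-0.4, -0.1, 1.1]
width: -0.0001
```

Request:
{"name": "send_rows", "arguments": {"deltas": [{"claw":0,"delta_pos":[0,0,-0.0005],"rot":[0,0,0]},{"claw":0,"delta_pos":[0,0,-0.001],"rot":[0,0,0]},{"claw":0,"delta_pos":[0,0,-0.001],"rot":[0,0,0]}]}}

```text
time_s: 3.1
tcp_pos: [0.4616, 0.0272, 0.1051]
orientation: [0.03, 3.139, 0.0]
contact_force: [-0.6, -0.5, -0.8]
width: 0.0001
```

Request:
{"name": "send_rows", "arguments": {"deltas": [{"claw":0,"delta_pos":[0,0,-0.0005],"rot":[0,0,0]},{"claw":0,"delta_pos":[0,0,-0.0005],"rot":[0,0,0]}]}}

```text
time_s: 3.3
tcp_pos: [0.4618, 0.0271, 0.1049]
orientation: [0.03, 3.139, 0.0]
contact_force: [-1.6, 0.5, 3.7]
width: -0.0
```

Request:
{"name": "send_rows", "arguments": {"deltas": [{"claw":0,"delta_pos":[0,0,-0.0007],"rot":[0,0,0]},{"claw":0,"delta_pos":[0.003,0,-0.0007],"rot":[0,0,0]},{"claw":0,"delta_pos":[0.007,0,-0.0007],"rot":[0,0,0]},{"claw":0,"delta_pos":[0.011,0,-0.0007],"rot":[0,0,0]},{"claw":0,"delta_pos":[0.014,0,-0.0007],"rot":[0,0,0]}]}}

```text
time_s: 3.8
tcp_pos: [0.4766, 0.027, 0.1052]
orientation: [0.03, 3.137, -0.0]
contact_force: [-0.7, 0.1, 10.0]
width: 0.0001
```

```bash
cat >> h.py <<'E'
def greens(cam,name=None):
    im,d=grab_frame(cam);W=world(cam,d)
    hsv=cv2.cvtColor(im,cv2.COLOR_RGB2HSV)
    g=((hsv[...,0]>45)&(hsv[...,0]<85)&(hsv[...,1]>110)&(W[...,1]>-.35)&(W[...,0]>.4)&(d>0)).astype('uint8')
    n,L,st,ce=cv2.connectedComponentsWithStats(g)
    for i in range(1,n):
        if st[i,4]>12:
            P=W[L==i];print(cam,st[i].tolist(),np.round(P.mean(0),3),np.round(np.percentile(P,[3,97],axis=0),3).tolist())
    c=(slice(180,320),slice(190,410)) if cam=='top' else (slice(120,265),slice(205,405))
    if name: cv2.imwrite('pics/'+name,cv2.resize(im[c],None,fx=3.6,fy=3.6,interpolation=cv2.INTER_CUBIC)[:,:,::-1])
E
python3 -c "
from h import *
greens('top','c.png');greens('scene','d.png')"
```

```text
top [288, 271, 9, 11, 73] [ 0.459 -0.04   0.094] [[0.437, -0.048, 0.072], [0.474, -0.029, 0.341]]
top [307, 272, 14, 10, 125] [ 0.463 -0.091  0.08 ] [[0.453, -0.107, 0.073], [0.472, -0.075, 0.085]]
top [329, 273, 15, 9, 132] [ 0.464 -0.146  0.08 ] [[0.454, -0.163, 0.071], [0.474, -0.13, 0.085]]
scene [281, 144, 9, 11, 56] [ 0.47  -0.145  0.081] [[0.463, -0.16, 0.073], [0.476, -0.13, 0.086]]
scene [291, 156, 10, 11, 63] [ 0.47  -0.088  0.081] [[0.462, -0.105, 0.074], [0.477, -0.075, 0.085]]
scene [302, 169, 11, 12, 85] [ 0.474 -0.027  0.085] [[0.464, -0.047, 0.073], [0.49, 0.011, 0.135]]
scene [309, 186, 13, 12, 69] [0.489 0.031 0.079] [[0.478, 0.012, 0.072], [0.496, 0.042, 0.085]]
```

View pics/d.png

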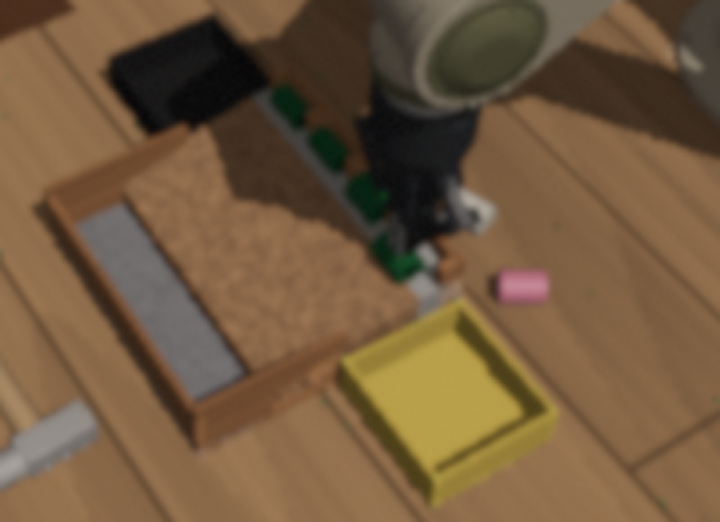

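Request:
{"name": "send_rows", "arguments": {"deltas": [{"claw":0,"delta_pos":[0.003,0,-0.0007],"rot":[0,0,0]},{"claw":0,"delta_pos":[0.006,0,-0.001],"rot":[0,0,0]},{"claw":0,"delta_pos":[0.009,0,-0.0014],"rot":[0,0,0]},{"claw":0,"delta_pos":[0.011,0,-0.0018],"rot":[0,0,0]}]}}

```text
time_s: 4.3
tcp_pos: [0.4881, 0.027, 0.1035]
orientation: [0.03, 3.136, -0.0]
contact_force: [-0.2, 0.1, 5.7]
width: 0.0002
```

Request:
{"name": "send_rows", "arguments": {"deltas": [{"claw":0,"delta_pos":[0.003,0,-0.0014],"rot":[0,0,0]},{"claw":0,"delta_pos":[0.006,0,-0.002],"rot":[0,0,0]},{"claw":0,"delta_pos":[0.009,0,-0.0027],"rot":[0,0,0]},{"claw":0,"delta_pos":[0.011,0,-0.0033],"rot":[0,0,0]}]}}

```text
time_s: 4.7
tcp_pos: [0.4998, 0.0269, 0.1007]
orientation: [0.03, 3.135, -0.001]
contact_force: [-0.6, 0.4, 10.5]
width: -0.0
```

```bash
python3 -c "
from h import *
greens('scene','e.png')"
```

```text
scene [281, 144, 9, 11, 56] [ 0.47  -0.145  0.081] [[0.463, -0.161, 0.072], [0.477, -0.131, 0.086]]
scene [291, 156, 8, 11, 40] [ 0.477 -0.085  0.09 ] [[0.465, -0.106, 0.075], [0.512, -0.025, 0.162]]
scene [302, 191, 13, 11, 69] [0.51  0.032 0.074] [[0.499, 0.011, 0.066], [0.517, 0.043, 0.083]]
```

Request:
{"name": "send_rows", "arguments": {"deltas": [{"claw":0,"delta_pos":[0.003,0,-0.0014],"rot":[0,0,0]},{"claw":0,"delta_pos":[0.006,0,-0.002],"rot":[0,0,0]},{"claw":0,"delta_pos":[0.009,0,-0.0027],"rot":[0,0,0]},{"claw":0,"delta_pos":[0.01,0,-0.0031],"rot":[0,0,0]}]}}

```text
time_s: 5.15
tcp_pos: [0.5107, 0.0267, 0.0981]
orientation: [0.03, 3.133, -0.001]
contact_force: [-1.3, 0.2, 10.8]
width: 0.0
```

Request:
{"name": "send_rows", "arguments": {"deltas": [{"claw":0,"delta_pos":[0,0.003,-0.001],"rot":[0,0,0]},{"claw":0,"delta_pos":[0,0.007,-0.001],"rot":[0,0,0]},{"claw":0,"delta_pos":[0,0.011,-0.001],"rot":[0,0,0]},{"claw":0,"delta_pos":[0,0.015,-0.001],"rot":[0,0,0]}]}}

```text
time_s: 5.55
tcp_pos: [0.5119, 0.0413, 0.0979]
orientation: [0.03, 3.13, -0.003]
contact_force: [2.4, -3.3, 8.9]
width: 0.0
```

```bash
python3 -c "
from h import *
greens('scene','f.png')"
```

```text
scene [281, 144, 9, 11, 56] [ 0.471 -0.144  0.081] [[0.463, -0.161, 0.073], [0.477, -0.13, 0.087]]
scene [291, 156, 8, 8, 42] [ 0.473 -0.089  0.089] [[0.462, -0.105, 0.078], [0.522, -0.018, 0.17]]
scene [302, 197, 13, 12, 70] [0.523 0.047 0.071] [[0.51, 0.026, 0.06], [0.53, 0.056, 0.079]]
```

Request:
{"name": "send_rows", "arguments": {"deltas": [{"claw":0,"delta_pos":[0,0.004,-0.001],"rot":[0,0,0]},{"claw":0,"delta_pos":[0,0.009,-0.001],"rot":[0,0,0]},{"claw":0,"delta_pos":[0,0.014,-0.001],"rot":[0,0,0]},{"claw":0,"delta_pos":[0,0.018,-0.001],"rot":[0,0,0]}]}}

```text
time_s: 6.0
tcp_pos: [0.5132, 0.0595, 0.0978]
orientation: [0.03, 3.126, -0.004]
contact_force: [2.0, -1.7, 11.4]
width: -0.0
```

Request:
{"name": "send_rows", "arguments": {"deltas": [{"claw":0,"delta_pos":[0,0.006,-0.001],"rot":[0,0,0]},{"claw":0,"delta_pos":[0,0.012,-0.002],"rot":[0,0,0]},{"claw":0,"delta_pos":[0,0.018,-0.003],"rot":[0,0,0]},{"claw":0,"delta_pos":[0,0.024,-0.004],"rot":[0,0,0]}]}}

```text
time_s: 6.4
tcp_pos: [0.5129, 0.0839, 0.0933]
orientation: [0.03, 3.127, -0.004]
contact_force: [0.1, 0.5, 0.2]
width: -0.0001
```

```bash
python3 -c "
from h import *
greens('scene','g.png')"
```

```text
scene [281, 144, 9, 11, 56] [ 0.47  -0.145  0.081] [[0.463, -0.16, 0.072], [0.476, -0.131, 0.085]]
scene [291, 156, 10, 11, 62] [ 0.47  -0.088  0.081] [[0.462, -0.105, 0.072], [0.477, -0.075, 0.086]]
scene [302, 169, 8, 7, 41] [ 0.479 -0.03   0.095] [[0.463, -0.047, 0.075], [0.524, 0.026, 0.167]]
scene [308, 212, 12, 12, 94] [0.526 0.084 0.051] [[0.515, 0.069, 0.036], [0.534, 0.096, 0.063]]
```

View pics/g.png

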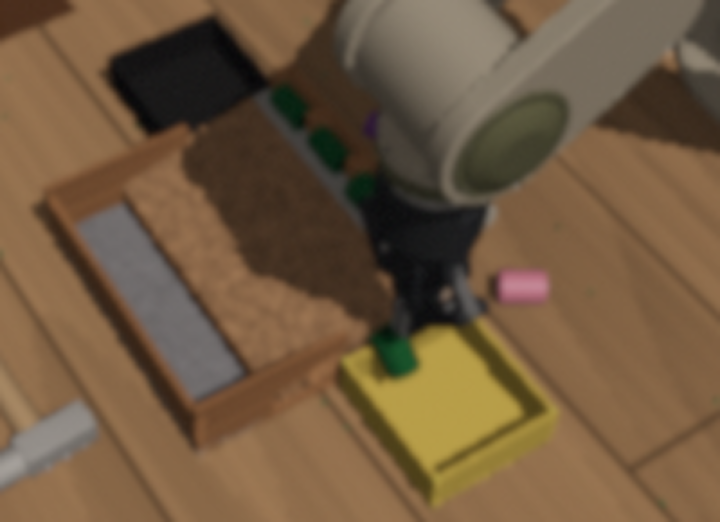

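Request:
{"name": "send_rows", "arguments": {"deltas": [{"claw":0,"delta_pos":[0,0,0.015],"rot":[0,0,0]},{"claw":0,"delta_pos":[0,0,0.035],"rot":[0,0,0]},{"claw":0,"delta_pos":[-0.018,-0.04,0.035],"rot":[0,0,0]},{"claw":0,"delta_pos":[-0.036,-0.078,0.035],"rot":[0,0,0]},{"claw":0,"delta_pos":[-0.054,-0.115,0.035],"rot":[0,0.01,0]}]}}

```text
time_s: 6.95
tcp_pos: [0.4575, -0.0314, 0.1278]
orientation: [0.028, 3.139, -0.004]
contact_force: [0.9, -0.8, 0.7]
width: 0.0003
```

```bash
python3 -c "
from h import *
greens('scene','i.png');s=readout.get_state();print(s['time_s'],s['tcp_pos'],s['orientation'],s['contact_force'])"
```

```text
scene [281, 144, 9, 11, 55] [ 0.47  -0.145  0.081] [[0.463, -0.161, 0.074], [0.476, -0.13, 0.086]]
scene [291, 156, 10, 11, 62] [ 0.47  -0.088  0.081] [[0.462, -0.105, 0.072], [0.476, -0.076, 0.086]]
scene [302, 169, 12, 12, 90] [ 0.47  -0.031  0.08 ] [[0.459, -0.047, 0.071], [0.48, -0.017, 0.085]]
scene [324, 229, 14, 11, 87] [0.508 0.137 0.029] [[0.498, 0.123, 0.022], [0.518, 0.152, 0.033]]
7.0 [ 0.45587744 -0.03537914  0.1275987 ] [ 0.03216676  3.14065644 -0.00570514] [ 2.05967764 -1.2275083  -0.73540472]
```

Request:
{"name": "send_rows", "arguments": {"deltas": [{"claw":0,"delta_pos":[0.003,0.004,-0.01],"rot":[0,0,0]},{"claw":0,"delta_pos":[0.003,0.004,-0.018],"rot":[0,0,0]},{"claw":0,"delta_pos":[0.003,0.004,-0.021],"rot":[0,0,0]},{"claw":0,"delta_pos":[0.003,0.004,-0.022],"rot":[0,0,0]},{"claw":0,"delta_pos":[0.003,0.004,-0.0225],"rot":[0,0,0]}]}}

```text
time_s: 7.5
tcp_pos: [0.4591, -0.0307, 0.105]
orientation: [0.03, 3.141, -0.006]
contact_force: [0.6, 0.3, 1.6]
width: -0.0003
```

Request:
{"name": "send_rows", "arguments": {"deltas": [{"claw":0,"delta_pos":[0,0,-0.0004],"rot":[0,0,0]},{"claw":0,"delta_pos":[0,0,-0.0004],"rot":[0,0,0]}]}}

```text
time_s: 7.7
tcp_pos: [0.4594, -0.0306, 0.1049]
orientation: [0.029, 3.14, -0.006]
contact_force: [-0.0, 0.1, 3.0]
width: -0.0006
```

Request:
{"name": "send_rows", "arguments": {"deltas": [{"claw":0,"delta_pos":[0,0,-0.0007],"rot":[0,0,0]},{"claw":0,"delta_pos":[0.003,0,-0.0007],"rot":[0,0,0]},{"claw":0,"delta_pos":[0.007,0,-0.0007],"rot":[0,0,0]},{"claw":0,"delta_pos":[0.011,0,-0.0007],"rot":[0,0,0]},{"claw":0,"delta_pos":[0.014,0,-0.0007],"rot":[0,0,0]}]}}

```text
time_s: 8.2
tcp_pos: [0.4741, -0.0307, 0.1051]
orientation: [0.029, 3.138, -0.007]
contact_force: [-1.7, 0.0, 10.4]
width: -0.0001
```

```bash
python3 -c "
from h import *
greens('scene','j.png')"
```

```text
scene [281, 144, 9, 11, 53] [ 0.47  -0.145  0.081] [[0.463, -0.161, 0.072], [0.476, -0.131, 0.086]]
scene [291, 156, 10, 11, 70] [ 0.47  -0.088  0.082] [[0.46, -0.105, 0.072], [0.478, -0.074, 0.086]]
scene [297, 171, 13, 12, 68] [ 0.487 -0.028  0.079] [[0.475, -0.048, 0.07], [0.494, -0.017, 0.085]]
scene [324, 229, 14, 11, 88] [0.508 0.137 0.028] [[0.495, 0.123, 0.022], [0.518, 0.152, 0.033]]
```

Request:
{"name": "send_rows", "arguments": {"deltas": [{"claw":0,"delta_pos":[0.003,0,-0.0007],"rot":[0,0,0]},{"claw":0,"delta_pos":[0.006,0,-0.001],"rot":[0,0,0]},{"claw":0,"delta_pos":[0.009,0,-0.0014],"rot":[0,0,0]},{"claw":0,"delta_pos":[0.011,0,-0.0018],"rot":[0,0,0]}]}}

```text
time_s: 8.65
tcp_pos: [0.4859, -0.0307, 0.1036]
orientation: [0.029, 3.137, -0.007]
contact_force: [-0.5, 0.1, 6.6]
width: 0.0001
```

Request:
{"name": "send_rows", "arguments": {"deltas": [{"claw":0,"delta_pos":[0.003,0,-0.0014],"rot":[0,0,0]},{"claw":0,"delta_pos":[0.006,0,-0.002],"rot":[0,0,0]},{"claw":0,"delta_pos":[0.009,0,-0.0027],"rot":[0,0,0]},{"claw":0,"delta_pos":[0.011,0,-0.0033],"rot":[0,0,0]}]}}

```text
time_s: 9.05
tcp_pos: [0.4975, -0.0309, 0.1008]
orientation: [0.029, 3.136, -0.008]
contact_force: [-1.0, -0.1, 10.5]
width: 0.0001
```

Request:
{"name": "send_rows", "arguments": {"deltas": [{"claw":0,"delta_pos":[0.003,0,-0.0014],"rot":[0,0,0]},{"claw":0,"delta_pos":[0.006,0,-0.002],"rot":[0,0,0]},{"claw":0,"delta_pos":[0.009,0,-0.0027],"rot":[0,0,0]},{"claw":0,"delta_pos":[0.01,0,-0.0031],"rot":[0,0,0]}]}}

```text
time_s: 9.45
tcp_pos: [0.5083, -0.031, 0.0983]
orientation: [0.029, 3.134, -0.009]
contact_force: [-1.4, -0.8, 11.4]
width: 0.0001
```

```bash
python3 -c "
from h import *
greens('scene','k.png')"
```

```text
scene [287, 178, 13, 12, 67] [ 0.519 -0.027  0.072] [[0.506, -0.048, 0.063], [0.526, -0.017, 0.078]]
scene [324, 229, 14, 11, 86] [0.508 0.137 0.028] [[0.498, 0.123, 0.022], [0.518, 0.152, 0.033]]
```

Request:
{"name": "send_rows", "arguments": {"deltas": [{"claw":0,"delta_pos":[0,0.004,-0.001],"rot":[0,0,0]},{"claw":0,"delta_pos":[0,0.009,-0.001],"rot":[0,0,0]},{"claw":0,"delta_pos":[0,0.014,-0.001],"rot":[0,0,0]},{"claw":0,"delta_pos":[0,0.02,-0.001],"rot":[0,0,0]}]}}

```text
time_s: 9.9
tcp_pos: [0.5095, -0.0115, 0.0981]
orientation: [0.029, 3.131, -0.011]
contact_force: [1.8, -2.7, 7.2]
width: 0.0004
```

Request:
{"name": "send_rows", "arguments": {"deltas": [{"claw":0,"delta_pos":[0,0.005,-0.001],"rot":[0,0,0]},{"claw":0,"delta_pos":[0,0.01,-0.001],"rot":[0,0,0]},{"claw":0,"delta_pos":[0,0.015,-0.001],"rot":[0,0,0]},{"claw":0,"delta_pos":[0,0.02,-0.001],"rot":[0,0,0]}]}}

```text
time_s: 10.3
tcp_pos: [0.5107, 0.0081, 0.0978]
orientation: [0.029, 3.127, -0.013]
contact_force: [2.2, -2.4, 7.2]
width: -0.0002
```

```bash
python3 -c "
from h import *
greens('scene','l.png')"
```

```text
scene [281, 144, 9, 11, 55] [ 0.47  -0.145  0.081] [[0.464, -0.161, 0.072], [0.476, -0.131, 0.085]]
scene [294, 188, 13, 12, 69] [0.522 0.01  0.071] [[0.51, -0.011, 0.062], [0.529, 0.021, 0.077]]
scene [324, 229, 14, 11, 87] [0.508 0.137 0.029] [[0.497, 0.123, 0.022], [0.517, 0.152, 0.033]]
```

Request:
{"name": "send_rows", "arguments": {"deltas": [{"claw":0,"delta_pos":[0,0.006,-0.001],"rot":[0,0,0]},{"claw":0,"delta_pos":[0,0.012,-0.001],"rot":[0,0,0]},{"claw":0,"delta_pos":[0,0.018,-0.001],"rot":[0,0,0]},{"claw":0,"delta_pos":[0,0.024,-0.001],"rot":[0,0,0]},{"claw":0,"delta_pos":[0,0.028,-0.001],"rot":[0,0,0]}]}}

```text
time_s: 10.85
tcp_pos: [0.5118, 0.0365, 0.0976]
orientation: [0.028, 3.124, -0.014]
contact_force: [2.9, -2.9, 8.3]
width: 0.0
```

Request:
{"name": "send_rows", "arguments": {"deltas": [{"claw":0,"delta_pos":[0,0.005,-0.001],"rot":[0,0,0]},{"claw":0,"delta_pos":[0,0.01,-0.001],"rot":[0,0,0]},{"claw":0,"delta_pos":[0,0.015,-0.001],"rot":[0,0,0]},{"claw":0,"delta_pos":[0,0.02,-0.001],"rot":[0,0,0]},{"claw":0,"delta_pos":[0,0.024,-0.001],"rot":[0,0,0]}]}}

```text
time_s: 11.35
tcp_pos: [0.5131, 0.0603, 0.0976]
orientation: [0.028, 3.12, -0.016]
contact_force: [1.7, -2.2, 11.3]
width: -0.0
```

Request:
{"name": "send_rows", "arguments": {"deltas": [{"claw":0,"delta_pos":[0,0.006,-0.001],"rot":[0,0,0]},{"claw":0,"delta_pos":[0,0.012,-0.002],"rot":[0,0,0]},{"claw":0,"delta_pos":[0,0.018,-0.003],"rot":[0,0,0]},{"claw":0,"delta_pos":[0,0.024,-0.004],"rot":[0,0,0]}]}}

```text
time_s: 11.75
tcp_pos: [0.5128, 0.0846, 0.0931]
orientation: [0.028, 3.122, -0.016]
contact_force: [-0.1, 0.3, -0.4]
width: -0.0006
```

```bash
python3 -c "
from h import *
greens('scene','m.png')"
```

```text
scene [281, 144, 9, 11, 55] [ 0.47  -0.145  0.081] [[0.463, -0.161, 0.074], [0.477, -0.131, 0.086]]
scene [292, 156, 9, 11, 61] [ 0.47  -0.088  0.081] [[0.462, -0.104, 0.073], [0.476, -0.075, 0.086]]
scene [309, 213, 11, 14, 104] [0.527 0.087 0.045] [[0.517, 0.071, 0.028], [0.536, 0.099, 0.057]]
scene [324, 229, 14, 11, 88] [0.508 0.137 0.028] [[0.496, 0.122, 0.022], [0.517, 0.152, 0.034]]
```

Request:
{"name": "send_rows", "arguments": {"deltas": [{"claw":0,"delta_pos":[0,0,0.035],"rot":[0,0.0,0]},{"claw":0,"delta_pos":[-0.014,-0.044,0.035],"rot":[0,0.018,0]},{"claw":0,"delta_pos":[-0.028,-0.088,0.035],"rot":[0,0.018,0]},{"claw":0,"delta_pos":[-0.042,-0.132,0.035],"rot":[0,0.018,0]},{"claw":0,"delta_pos":[-0.057,-0.175,0.035],"rot":[0,0.018,0]}]}}

```text
time_s: 12.3
tcp_pos: [0.4546, -0.0911, 0.1276]
orientation: [0.027, 3.141, -0.015]
contact_force: [1.5, 0.1, 0.0]
width: -0.0003
```

```bash
python3 -c "
from h import *
greens('scene','n.png');s=readout.get_state();print(s['time_s'],s['tcp_pos'],s['orientation'],s['contact_force'])"
```

```text
scene [281, 144, 9, 11, 56] [ 0.47  -0.144  0.081] [[0.462, -0.161, 0.073], [0.476, -0.13, 0.086]]
scene [291, 156, 10, 11, 69] [ 0.469 -0.089  0.081] [[0.46, -0.105, 0.072], [0.477, -0.075, 0.086]]
scene [315, 220, 9, 12, 86] [0.522 0.105 0.034] [[0.51, 0.096, 0.015], [0.531, 0.112, 0.044]]
scene [324, 229, 14, 11, 87] [0.508 0.139 0.028] [[0.496, 0.124, 0.022], [0.519, 0.155, 0.033]]
12.35 [ 0.45329954 -0.09617897  0.127592  ] [ 0.03300649  3.14117907 -0.01810883] [ 1.08585877 -5.11989979 -0.37225089]
```

View pics/n.png

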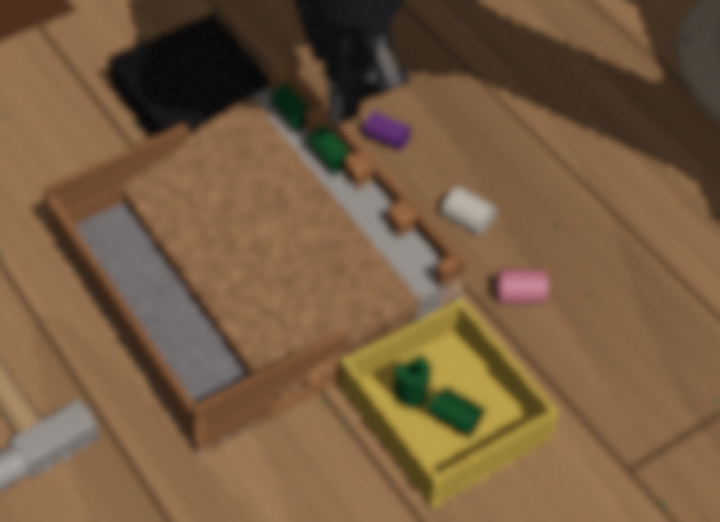

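Request:
{"name": "send_rows", "arguments": {"deltas": [{"claw":0,"delta_pos":[0.003,0.006,-0.01],"rot":[0,0,0]},{"claw":0,"delta_pos":[0.003,0.006,-0.018],"rot":[0,0,0]},{"claw":0,"delta_pos":[0.003,0.006,-0.021],"rot":[0,0,0]},{"claw":0,"delta_pos":[0.003,0.006,-0.022],"rot":[0,0,0]},{"claw":0,"delta_pos":[0.003,0.006,-0.0227],"rot":[0,0,0]}]}}

```text
time_s: 12.85
tcp_pos: [0.4566, -0.0894, 0.1049]
orientation: [0.031, 3.141, -0.018]
contact_force: [0.6, 0.6, 3.2]
width: -0.0
```

Request:
{"name": "send_rows", "arguments": {"deltas": [{"claw":0,"delta_pos":[0,0,-0.0004],"rot":[0,0,0]},{"claw":0,"delta_pos":[0,0,-0.0004],"rot":[0,0,0]}]}}

```text
time_s: 13.05
tcp_pos: [0.457, -0.0893, 0.1048]
orientation: [0.03, 3.14, -0.019]
contact_force: [-0.5, 0.7, 5.1]
width: 0.0001
```

Request:
{"name": "send_rows", "arguments": {"deltas": [{"claw":0,"delta_pos":[0,0,-0.0006],"rot":[0,0,0]},{"claw":0,"delta_pos":[0.004,0,-0.0006],"rot":[0,0,0]},{"claw":0,"delta_pos":[0.009,0,-0.0006],"rot":[0,0,0]},{"claw":0,"delta_pos":[0.014,0,-0.0006],"rot":[0,0,0]},{"claw":0,"delta_pos":[0.018,0,-0.0006],"rot":[0,0,0]}]}}

```text
time_s: 13.55
tcp_pos: [0.4756, -0.0895, 0.1048]
orientation: [0.03, 3.139, -0.02]
contact_force: [-0.4, -0.1, 6.7]
width: 0.0001
```

```bash
python3 -c "
from h import *
greens('scene','o.png')"
```

```text
scene [281, 144, 8, 11, 56] [ 0.472 -0.142  0.085] [[0.464, -0.161, 0.073], [0.489, -0.104, 0.134]]
scene [291, 162, 8, 6, 31] [ 0.48  -0.079  0.078] [[0.471, -0.089, 0.071], [0.487, -0.074, 0.084]]
scene [315, 220, 9, 12, 85] [0.522 0.105 0.035] [[0.51, 0.096, 0.014], [0.532, 0.112, 0.044]]
scene [324, 229, 14, 11, 86] [0.508 0.139 0.028] [[0.497, 0.125, 0.022], [0.519, 0.154, 0.033]]
```

Request:
{"name": "send_rows", "arguments": {"deltas": [{"claw":0,"delta_pos":[0.004,0,-0.0006],"rot":[0,0,0]},{"claw":0,"delta_pos":[0.008,0,-0.0006],"rot":[0,0,0]},{"claw":0,"delta_pos":[0.012,0,-0.0006],"rot":[0,0,0]},{"claw":0,"delta_pos":[0.016,0,-0.0006],"rot":[0,0,0]},{"claw":0,"delta_pos":[0.02,0,-0.0006],"rot":[0,0,0]}]}}

```text
time_s: 14.1
tcp_pos: [0.4962, -0.0895, 0.1043]
orientation: [0.03, 3.138, -0.02]
contact_force: [0.6, 0.2, -0.1]
width: 0.0003
```

Request:
{"name": "send_rows", "arguments": {"deltas": [{"claw":0,"delta_pos":[0.003,0,0],"rot":[0,0,0]},{"claw":0,"delta_pos":[0.003,0,0],"rot":[0,0,0]}]}}

```text
time_s: 14.3
tcp_pos: [0.4993, -0.0894, 0.1039]
orientation: [0.029, 3.139, -0.019]
contact_force: [-1.1, 0.1, 0.5]
width: -0.0004
```

```bash
python3 -c "
from h import *
greens('scene','p.png')"
```

```text
scene [277, 163, 11, 12, 76] [ 0.517 -0.09   0.074] [[0.509, -0.109, 0.066], [0.524, -0.075, 0.079]]
scene [315, 220, 9, 12, 85] [0.523 0.105 0.035] [[0.51, 0.096, 0.015], [0.532, 0.113, 0.044]]
scene [324, 229, 14, 11, 89] [0.508 0.139 0.028] [[0.496, 0.124, 0.021], [0.519, 0.154, 0.034]]
```

Rolling away. On to the last one at (0.463, -0.146).

Request:
{"name": "send_rows", "arguments": {"deltas": [{"claw":0,"delta_pos":[0,0,0.022],"rot":[0,0,0]},{"claw":0,"delta_pos":[-0.02,-0.025,0.022],"rot":[0,0,0]},{"claw":0,"delta_pos":[-0.044,-0.056,0.022],"rot":[0,0,0]},{"claw":0,"delta_pos":[-0.044,-0.056,0.022],"rot":[0,0,0]}]}}

```text
time_s: 14.75
tcp_pos: [0.4532, -0.1475, 0.1259]
orientation: [0.035, 3.14, -0.019]
contact_force: [0.4, 0.5, 0.2]
width: -0.0
```

Request:
{"name": "send_rows", "arguments": {"deltas": [{"claw":0,"delta_pos":[0,0,-0.01],"rot":[0,0,0]},{"claw":0,"delta_pos":[0,0,-0.018],"rot":[0,0,0]},{"claw":0,"delta_pos":[0,0,-0.018],"rot":[0,0,0]}]}}

```text
time_s: 15.05
tcp_pos: [0.4528, -0.1465, 0.1063]
orientation: [-0.033, -3.14, 0.017]
contact_force: [0.3, 0.4, 0.2]
width: -0.0
```

```bash
python3 -c "
from h import *
greens('scene','q.png')
s=readout.get_state();print(s['time_s'],s['tcp_pos'],s['orientation'],s['contact_force'])"
```

```text
scene [281, 144, 9, 11, 55] [ 0.471 -0.145  0.081] [[0.464, -0.163, 0.073], [0.476, -0.13, 0.086]]
scene [236, 195, 8, 9, 29] [ 0.659 -0.09   0.031] [[0.655, -0.106, 0.026], [0.663, -0.076, 0.034]]
scene [315, 220, 9, 12, 85] [0.522 0.105 0.035] [[0.511, 0.095, 0.016], [0.531, 0.112, 0.044]]
scene [324, 229, 14, 11, 87] [0.508 0.139 0.028] [[0.496, 0.124, 0.023], [0.518, 0.154, 0.034]]
15.1 [ 0.45313126 -0.14673049  0.10695967] [-0.03292723 -3.14109626  0.01785994] [0.37333399 0.07557456 0.02227073]
```

Third is in the trough. Press the fourth, starting 3 mm farther on.

Request:
{"name": "send_rows", "arguments": {"deltas": [{"claw":0,"delta_pos":[0.003,0,-0.0005],"rot":[0,0,0]},{"claw":0,"delta_pos":[0.003,0,-0.001],"rot":[0,0,0]},{"claw":0,"delta_pos":[0.003,0,-0.0018],"rot":[0,0,0]},{"claw":0,"delta_pos":[0.003,0,-0.0018],"rot":[0,0,0]}]}}

```text
time_s: 15.5
tcp_pos: [0.4562, -0.1466, 0.1052]
orientation: [-0.033, -3.141, 0.018]
contact_force: [0.0, 0.7, 0.2]
width: -0.0001
```

Request:
{"name": "send_rows", "arguments": {"deltas": [{"claw":0,"delta_pos":[0,0,-0.0006],"rot":[0,0,0]},{"claw":0,"delta_pos":[0,0,-0.0006],"rot":[0,0,0]}]}}

```text
time_s: 15.7
tcp_pos: [0.4564, -0.1467, 0.1049]
orientation: [0.033, 3.141, -0.018]
contact_force: [0.3, 1.1, 2.9]
width: -0.0002
```

Request:
{"name": "send_rows", "arguments": {"deltas": [{"claw":0,"delta_pos":[0,0,-0.0006],"rot":[0,0,0]},{"claw":0,"delta_pos":[0.004,0,-0.0006],"rot":[0,0,0]},{"claw":0,"delta_pos":[0.009,0,-0.0006],"rot":[0,0,0]},{"claw":0,"delta_pos":[0.014,0,-0.0006],"rot":[0,0,0]},{"claw":0,"delta_pos":[0.018,0,-0.0006],"rot":[0,0,0]}]}}

```text
time_s: 16.2
tcp_pos: [0.475, -0.1469, 0.1049]
orientation: [0.033, 3.14, -0.019]
contact_force: [-1.0, 0.9, 5.3]
width: -0.0
```

```bash
python3 -c "
from h import *
greens('scene','r.png')"
```

```text
scene [281, 149, 7, 7, 34] [ 0.48  -0.136  0.079] [[0.471, -0.143, 0.07], [0.486, -0.131, 0.085]]
scene [236, 195, 8, 9, 29] [ 0.659 -0.09   0.031] [[0.655, -0.106, 0.026], [0.663, -0.076, 0.034]]
scene [315, 220, 9, 12, 86] [0.522 0.105 0.034] [[0.51, 0.096, 0.015], [0.531, 0.112, 0.044]]
scene [324, 229, 14, 11, 88] [0.508 0.139 0.028] [[0.497, 0.124, 0.022], [0.519, 0.154, 0.033]]
```

Again half the distance: round.

Request:
{"name": "send_rows", "arguments": {"deltas": [{"claw":0,"delta_pos":[0.004,0,-0.0006],"rot":[0,0,0]},{"claw":0,"delta_pos":[0.008,0,-0.0006],"rot":[0,0,0]},{"claw":0,"delta_pos":[0.012,0,-0.0006],"rot":[0,0,0]},{"claw":0,"delta_pos":[0.016,0,-0.0006],"rot":[0,0,0]},{"claw":0,"delta_pos":[0.02,0,-0.0006],"rot":[0,0,0]}]}}

```text
time_s: 16.75
tcp_pos: [0.4956, -0.147, 0.1043]
orientation: [0.033, 3.139, -0.02]
contact_force: [0.5, -0.4, -0.5]
width: -0.0001
```

Request:
{"name": "send_rows", "arguments": {"deltas": [{"claw":0,"delta_pos":[0.003,0,0],"rot":[0,0,0]},{"claw":0,"delta_pos":[0.003,0,0.03],"rot":[0,0,0]},{"claw":0,"delta_pos":[0.003,0,0.07],"rot":[0,0,0]},{"claw":0,"delta_pos":[0.003,0,0.1],"rot":[0,0,0]},{"claw":0,"delta_pos":[0.003,0,0.1],"rot":[0,0,0]}]}}

```text
time_s: 17.25
tcp_pos: [0.4999, -0.1477, 0.2079]
orientation: [0.033, 3.133, -0.025]
contact_force: [0.7, -0.1, -0.1]
width: 0.0003
```

Request:
{"name": "send_rows", "arguments": {"deltas": [{"claw":0,"delta_pos":[-0.04,0,0.02],"rot":[0,0,0]},{"claw":0,"delta_pos":[-0.08,0,0.02],"rot":[0,0,0]},{"claw":0,"delta_pos":[-0.1,0,0.02],"rot":[0,0,0]},{"claw":0,"delta_pos":[-0.1,0,0.02],"rot":[0,0,0]},{"claw":0,"delta_pos":[-0.1,0,0.02],"rot":[0,0,0]}]}}

```text
time_s: 17.75
tcp_pos: [0.4, -0.1477, 0.2275]
orientation: [0.033, 3.133, -0.024]
contact_force: [-0.3, 0.3, -0.2]
width: 0.0001
```

```bash
python3 -c "
from h import *
greens('scene','s.png');greens('scene');greens('top')"
```

```text
scene [227, 181, 7, 10, 26] [ 0.658 -0.147  0.031] [[0.655, -0.165, 0.023], [0.661, -0.135, 0.034]]
scene [236, 195, 8, 9, 29] [ 0.659 -0.09   0.031] [[0.655, -0.105, 0.024], [0.663, -0.077, 0.034]]
scene [315, 220, 9, 12, 86] [0.523 0.105 0.035] [[0.511, 0.096, 0.015], [0.531, 0.112, 0.044]]
scene [324, 229, 14, 11, 88] [0.508 0.139 0.028] [[0.496, 0.124, 0.022], [0.518, 0.154, 0.034]]
scene [227, 181, 7, 10, 26] [ 0.658 -0.147  0.031] [[0.655, -0.165, 0.024], [0.661, -0.134, 0.034]]
scene [236, 195, 8, 9, 28] [ 0.659 -0.089  0.031] [[0.656, -0.105, 0.025], [0.664, -0.077, 0.034]]
scene [315, 220, 9, 12, 85] [0.522 0.105 0.035] [[0.51, 0.095, 0.014], [0.531, 0.112, 0.044]]
scene [324, 229, 14, 11, 88] [0.508 0.139 0.029] [[0.496, 0.124, 0.022], [0.518, 0.154, 0.033]]
top [307, 202, 14, 9, 115] [ 0.657 -0.093  0.028] [[0.648, -0.109, 0.019], [0.667, -0.076, 0.034]]
top [329, 203, 14, 8, 111] [ 0.656 -0.15   0.028] [[0.647, -0.167, 0.021], [0.666, -0.133, 0.033]]
top [233, 251, 9, 12, 89] [0.514 0.101 0.039] [[0.502, 0.091, 0.023], [0.528, 0.112, 0.045]]
top [216, 256, 16, 14, 135] [0.499 0.137 0.026] [[0.486, 0.12, 0.019], [0.513, 0.152, 0.034]]
```

View pics/s.png

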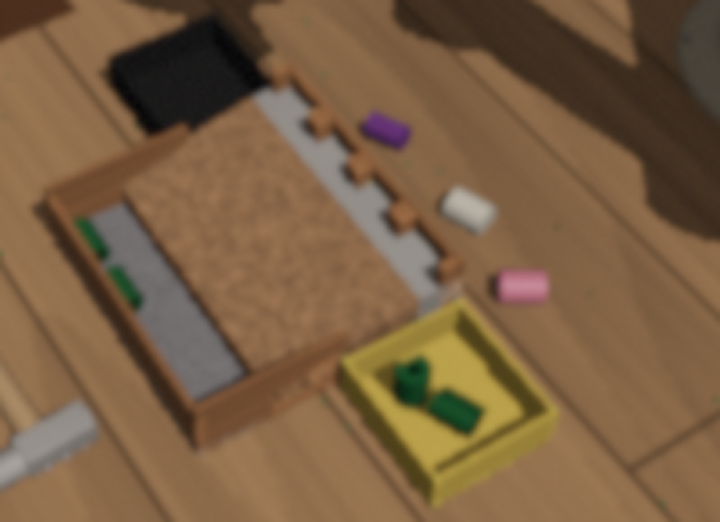

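```bash
python3 -c "
from h import *
print(ticket.finish_job())"
```

```text
the job is handed in; nothing more can be done
None
```

All four blanks are sorted and the job is handed in, at about 18 s of the 66 s. The finish call gives no verdict.

- **Flat blanks:** the two on the left of the ledge slid the full distance with the finger. I drew each one over the edge, then sideways into the yellow tray. One lies flat; the other stands on end, centre roughly 25 mm above the bench.
- **Round blanks:** the two on the right moved only half as far as the finger. Once over the edge they rolled down into the trough, at about chute x = 0.175 m.
- **Checks:** the last two scene-camera pictures agreed, and the top camera showed the same result; nothing was still moving. The black tray was empty, the arm was clear, and the highest press I read was about 11 N.
- **Not checked:** I did not measure the hammer, ball and jar again at the end. The arm never went near them.
- **Numbering:** which blank carries which number was never visible. I sorted by how each one moved, and the two flat and two round match the numbers in the judging text.

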